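# Plate up two croissants and two strawberry slices

### The job

Plate up the order: lay each of the two croissants lengthwise along the middle of a wooden board of its own, and set each of the two strawberry slices upright in the middle of a round blue plate of its own. Leave the cookies where they lie.

Things in the scene. Friction and masses are not known exactly. Their poses are not given: they have to be found in the camera images.
- croissant_a: butter croissant, golden brown, 134 mm long (its y axis), 64 mm across the middle (its x axis), 50 mm high, 55 g nominal; origin at the centre of its underside, z up. Rigid; grasp across the middle, fingers closing along its x axis
- croissant_b: butter croissant, golden brown, 134 mm long (its y axis), 64 mm across the middle (its x axis), 50 mm high, 55 g nominal; origin at the centre of its underside, z up. Rigid; grasp across the middle, fingers closing along its x axis
- slice_a: oblong strawberry slice, red top with white cream piped on it, 106 mm long (its y axis), 68 mm wide (its x axis), straight sides 34 mm high, cream to 49 mm, 95 g nominal; origin at the centre of its underside, z up. Rigid; grasp across the 68 mm width
- slice_b: oblong strawberry slice, red top with white cream piped on it, 106 mm long (its y axis), 68 mm wide (its x axis), straight sides 34 mm high, cream to 49 mm, 95 g nominal; origin at the centre of its underside, z up. Rigid; grasp across the 68 mm width
- board_0: flat wooden board, 150 mm long (its y axis), 85 mm wide (its x axis), 14 mm thick, fixed on the counter or on a thin (2 mm) display tray; its underside is always at counter height, z = 0; origin at the centre of its underside, so its top is at z = +14 mm
- board_1: flat wooden board, 150 mm long (its y axis), 85 mm wide (its x axis), 14 mm thick, fixed on the counter or on a thin (2 mm) display tray; its underside is always at counter height, z = 0; origin at the centre of its underside, so its top is at z = +14 mm
- plate_0: round blue plate, 132 mm across, flat top 10 mm above its underside with a thin raised line (under 3 mm) round the edge, fixed on the counter or on a thin (2 mm) display tray; its underside is always at counter height, z = 0; origin at the centre of its underside
- plate_1: round blue plate, 132 mm across, flat top 10 mm above its underside with a thin raised line (under 3 mm) round the edge, fixed on the counter or on a thin (2 mm) display tray; its underside is always at counter height, z = 0; origin at the centre of its underside
- cookie_a: round chocolate chip cookie, 68 mm across, 15 mm high, lying loose on the counter; origin at the centre of its underside; a bystander
- cookie_b: round chocolate chip cookie, 68 mm across, 15 mm high, lying loose on the counter; origin at the centre of its underside; a bystander
Mind the look-alikes: they are no part of the job. Leave any purple look-alike of the board_1 alone.

How it is judged (in metres and radians):
At the end, for the whole second after the job is handed in: One croissant on each board, one slice on each plate: upright within 0.15 rad, centre within 15 mm of the centre of its board or plate, croissants along the board within 0.2 rad; all released and at rest; both cookies within 12 mm of where they lay ((((horizontal distance between croissant_a and board_0 below 0.015 m and z of croissant_a in the frame of board_0 between 0.01 and 0.019 m and angle between croissant_a's own z axis and vertical below 0.15 rad and angle between the y axis of croissant_a and the y axis of board_0, either way round below 0.2 rad) and (horizontal distance between croissant_b and board_1 below 0.015 m and z of croissant_b in the frame of board_1 between 0.01 and 0.019 m and angle between croissant_b's own z axis and vertical below 0.15 rad and angle between the y axis of croissant_b and the y axis of board_1, either way round below 0.2 rad)) or ((horizontal distance between croissant_a and board_1 below 0.015 m and z of croissant_a in the frame of board_1 between 0.01 and 0.019 m and angle between croissant_a's own z axis and vertical below 0.15 rad and angle between the y axis of croissant_a and the y axis of board_1, either way round below 0.2 rad) and (horizontal distance between croissant_b and board_0 below 0.015 m and z of croissant_b in the frame of board_0 between 0.01 and 0.019 m and angle between croissant_b's own z axis and vertical below 0.15 rad and angle between the y axis of croissant_b and the y axis of board_0, either way round below 0.2 rad))) and (((horizontal distance between slice_a and plate_0 below 0.015 m and z of slice_a in the frame of plate_0 between 0.006 and 0.015 m and angle between slice_a's own z axis and vertical below 0.15 rad) and (horizontal distance between slice_b and plate_1 below 0.015 m and z of slice_b in the frame of plate_1 between 0.006 and 0.015 m and angle between slice_b's own z axis and vertical below 0.15 rad)) or ((horizontal distance between slice_a and plate_1 below 0.015 m and z of slice_a in the frame of plate_1 between 0.006 and 0.015 m and angle between slice_a's own z axis and vertical below 0.15 rad) and (horizontal distance between slice_b and plate_0 below 0.015 m and z of slice_b in the frame of plate_0 between 0.006 and 0.015 m and angle between slice_b's own z axis and vertical below 0.15 rad))) and linear speed of each of croissant_a, croissant_b, slice_a, slice_b below 0.02 m/s and angular speed of each of croissant_a, croissant_b, slice_a, slice_b below 0.4 rad/s and contact force between each of croissant_a, croissant_b, slice_a, slice_b and the fingers below 0.05 N and distance of each of cookie_a, cookie_b from where it was at the start of the episode below 0.012 m); the robot touches nothing.
It fails at once if a cookie is pushed or carried away (more than 30 mm) (distance of any of cookie_a, cookie_b from where it was at the start of the episode above 0.03 m).
It also fails if it takes over 93 s, if anything falls off the work surface, if the arm or the gripper's body presses on something with over 40 N, if the wrist force passes 120 N, or if a joint passes its speed limit or range.

### The arm

A 6-joint arm with a two-finger parallel gripper is mounted at the origin on a cart in front of the work surface, level with it; the furniture and walls round the work are solid. World frame = base frame: x ahead of the robot, y to its left, z up, the work surface at z = 0. Lengths are in mm, angles in rad, forces in N, time in s.
With the tool pointing down it reaches from about 350 to 875 mm from the base axis. Payload 4.2 kg.
Tool frame: the origin (TCP) lies between the finger pads; the fingertips stand 25 mm ahead of it and the grasp point (between the pads) lies 6 mm ahead of it; z points along the fingers, y is the line along which they close (so a half turn about z gives the same grasp; the last joint's range is limited). The gripper opens to 85 mm and grips with 20 to 120 N. Pads are 22 mm wide; open, the fingers measure 114 mm over their backs; the gripper's body (76 mm by 85 mm) begins 54 mm behind the grasp point. The pads swing forward as they close: fully open they stand 13 mm farther back than shut.
Start: joints at [1.396, 0.385, 0.008, 0, -1.194, -0.259], TCP at [262.668, 567.102, 256.312] pointing down, gripper open.
Joint ranges: [-3.14, 3.14], [-1.21, 2.06], [-1.07, 1.41], [-3.16, 2.05], [-2.99, -0.16], [-3.1, 3.1]. Speed limits (rad/s): [2.79, 2.79, 3.14, 3.14, 3.14, 3.14].

### API

Orientations are given as a unit quaternion [x, y, z, w].
In Python, from bench import arm gives the robot as it stands.
- The arm moves only by the shell command python3 -m pendant 'ROWS'. ROWS is JSON, a list of rows, each a list of 7 numbers: the shift along the tool's x, y, z in m, then the turn, a rotation vector about the tool's x, y, z in degrees, then the finger opening in m, from 0 to 0.0854. In form: [[x, y, z, wx, wy, wz, fingers], ...]. A call has 1 to 12 rows; each row shifts and turns the commanded pose from where the row before left it, along the tool's axes as they then stand; what a row does not reach is not made up. A row lasts 1/10 s, in which the tool goes at most 50 mm and 8.59 degrees, less where a joint would pass 70% of its speed; a pose out of reach is approached as far as the arm can. A call is refused whole if a number of a shift passes 0.05 or a number of a turn 8.59, either way. A call with a gripper value outside its range is refused whole. The fingers move at their own pace and stop on an object; the grip force is fixed at half the most. Time passes only in rows, so rows that do not move let the fingers close. It gives the time, the measured TCP pose, the force, the opening and the grip force at its end, in the units of the state.
- arm.read_state(): the state, without advancing time (a new reading comes with each control period).
- arm.get_image(name): name is "scene" or "top"; returns a dict with "image" (420x560x3 uint8, red, green, blue), "fx", "fy", "cx", "cy" (pixels), "xyz" and "rotation" of the camera in the world. Camera axes: x right, y down, z forward; pixel columns grow to the right and rows downward; lengths in mm; the calibration is good to about 2 mm. A picture is of the moment at which its call begins. There is no depth.
- arm.job_done(): hands the job in; it is judged then, once.
The state is a dict: "clock": time; "joints": joint angles; "joint_vel": joint speeds; "joint_efforts": joint torques, N m; "position": TCP position; "ee_rot": TCP orientation; "contact_force": force on the tool from outside, world axes, zero at the start; "wrist_torque": the same for the moment, N m; "gripper_width": finger opening in mm; "grasp_force": force on a finger pad.
Only numpy, scipy, OpenCV 4.12 (cv2) and the standard library are available. Lean on these libraries where they do the work, as an engineer would, in place of code of your own. Each camera call takes 0.05 s, during which the arm holds its last target. There are 200 camera calls.

## Working session

There is one attempt and no reset: what is moved stays moved. The work goes in short steps, Python scripts to look and compute and a shell command to move; the robot and the scene stay as the last step left them, time stands still between calls to the robot, and variables do not carry over. Pictures are saved under pics/ and viewed, at most 14 in all, crops included, and the job is handed in when it is done.

```bash
ls; mkdir -p pics
python3 - <<'E'
from bench import arm
import cv2
for n in("top","scene"):
    d=arm.get_image(n); cv2.imwrite(f"pics/{n}0.png",d["image"][:,:,::-1]); print({k:v for k,v in d.items() if k!="image"})
print(arm.read_state())
E
```

```text
pics
{'fx': 434.6963254464202, 'fy': 434.6963254464202, 'cx': 287.44121869121113, 'cy': 213.8609879685848, 'xyz': array([ 424.11045818, -202.93918925, 1298.37193792]), 'rotation': array([ 0.71050419, -0.70115621,  0.04435235, -0.03995792])}
{'fx': 432.51369241518, 'fy': 432.51369241518, 'cx': 282.8859299034766, 'cy': 207.75569419498416, 'xyz': array([ -53.05461294, -711.76002266,  879.82152849]), 'rotation': array([ 0.83237135, -0.40734675,  0.16604892, -0.33712655])}
{'clock': 0.1, 'joints': array([ 1.39561062e+00,  3.85487884e-01,  6.76750417e-03, -4.52068256e-04,
       -1.19397782e+00, -2.58615027e-01]), 'joint_vel': array([-0.0003358 , -0.00252133,  0.00286702,  0.00169753,  0.00129032,
       -0.00170951]), 'joint_efforts': array([-5.07126151e-04, -3.93316519e+01,  1.88930655e+01,  4.19806749e+00,
       -2.59933295e-03,  4.27816417e-06]), 'position': array([262.47362761, 566.70107264, 255.32537665]), 'ee_rot': array([ 9.76550783e-01, -2.15284973e-01, -1.70257128e-04,  9.58870896e-04]), 'contact_force': array([ 0.22990291, -0.92237624,  0.00121051]), 'wrist_torque': array([-0.01346965, -0.02026581,  0.04348047]), 'grasp_force': 0.0, 'gripper_width': 85.61080127994761}
```

View pics/top0.png

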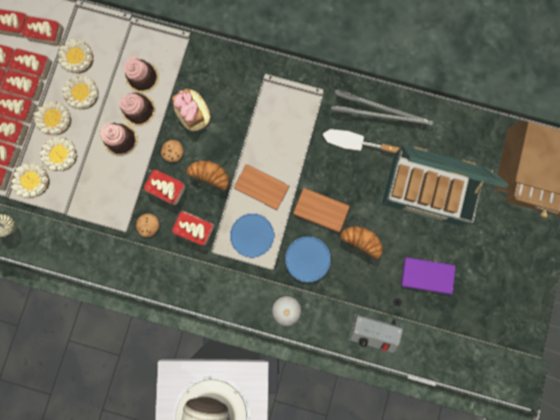

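View pics/scene0.png

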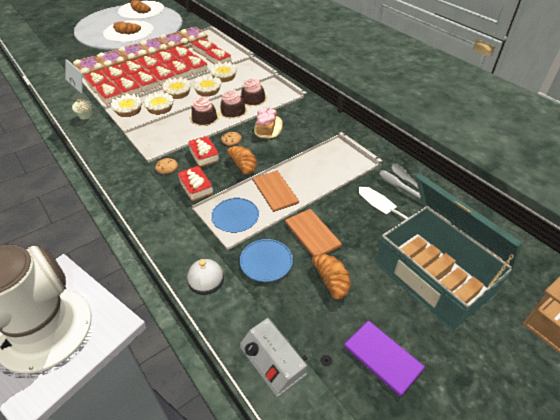

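Candidates for the items, in top-view pixels:
- **Slices:** (164,186) and (193,228). The red rows at far left on the tray are stock.
- **Croissants:** (209,175) and (362,242). Others are on the grey stand in the scene view.
- **Boards:** (262,187) and (321,209). The purple one at (429,276) is the look-alike.
- **Plates:** (252,236) and (307,259).
- **Cookies:** (172,150) and (147,224).

Next I measure these and check them in a close crop.

```bash
cat > h.py <<'E'
from bench import arm
import cv2, numpy as np
from scipy.spatial.transform import Rotation as R
def cam(n):
    d=arm.get_image(n); q=np.array(d["rotation"]); d["R"]=R.from_quat(q).as_matrix() if q.size==4 else q
    return d
def cast(d,px,z):
    px=np.atleast_2d(px).astype(float)
    r=np.c_[(px[:,0]-d["cx"])/d["fx"],(px[:,1]-d["cy"])/d["fy"],np.ones(len(px))]@d["R"].T
    c=np.array(d["xyz"]); return (c+r*((z-c[2])/r[:,2])[:,None])[:,:2]
def proj(d,p):
    v=(np.atleast_2d(p)-d["xyz"])@d["R"]; return np.c_[d["fx"]*v[:,0]/v[:,2]+d["cx"],d["fy"]*v[:,1]/v[:,2]+d["cy"]]
def comps(d,lo,hi,near,rad=30,close=7):
    hsv=cv2.cvtColor(d["image"],cv2.COLOR_RGB2HSV)
    m=cv2.inRange(hsv,np.array(lo),np.array(hi)) if lo[0]<=hi[0] else cv2.inRange(hsv,np.array((lo[0],lo[1],lo[2])),np.array((180,hi[1],hi[2])))|cv2.inRange(hsv,np.array((0,lo[1],lo[2])),np.array(hi))
    w=np.zeros_like(m); cv2.circle(w,tuple(map(int,near)),rad,255,-1); m&=w
    m=cv2.morphologyEx(m,cv2.MORPH_CLOSE,np.ones((close,close)))
    c=max(cv2.findContours(m,cv2.RETR_EXTERNAL,cv2.CHAIN_APPROX_NONE)[0],key=cv2.contourArea)
    return c[:,0,:]
def rect(xy):
    (c,s,a)=cv2.minAreaRect(xy.astype(np.float32))
    if s[0]<s[1]: s=s[::-1]; a+=90      # a = direction of long axis
    return np.round(c,1),np.round(s,1),round((a+90)%180-90,1)
E
python3 - <<'E'
from h import *
d=cam("top"); im=d["image"].copy()
hsv=cv2.cvtColor(im,cv2.COLOR_RGB2HSV)
for p in [(164,180),(158,195),(205,172),(362,242),(260,187),(252,236),(172,150),(147,224),(185,190),(290,120),(180,235)]: print(p,hsv[p[1],p[0]])
T=[("sa",(170,120,90),(6,255,255),(164,186),24,34),("sb",(170,120,90),(6,255,255),(193,228),24,34),
("ca",(8,100,90),(24,255,255),(209,175),25,15),("cb",(8,100,90),(24,255,255),(362,242),27,15),
("b0",(5,90,90),(20,255,255),(262,187),30,14),("b1",(5,90,90),(20,255,255),(321,209),32,14),
("p0",(100,110,60),(115,255,255),(252,236),30,10),("p1",(100,110,60),(115,255,255),(307,259),30,10),
("ka",(8,70,90),(24,255,255),(172,150),14,8),("kb",(8,70,90),(24,255,255),(147,224),14,8)]
big=cv2.resize(im[130:290,130:390],None,fx=3,fy=3,interpolation=cv2.INTER_CUBIC)
for n,lo,hi,c,r,z in T:
    k=comps(d,lo,hi,c,r); print(n,*rect(cast(d,k,z)))
    cv2.polylines(big,[((k-[130,130])*3+1).astype(np.int32)],True,(0,255,0),1)
cv2.imwrite("pics/c1.png",big[:,:,::-1])
E
```

```text
(164, 180) [  5 134 208]
(158, 195) [  1 171 192]
(205, 172) [ 14 158 177]
(362, 242) [ 14 157 159]
(260, 187) [ 12 143 189]
(252, 236) [105 110 171]
(172, 150) [ 15 127 197]
(147, 224) [ 16 128 201]
(185, 190) [50 38 60]
(290, 120) [ 20  27 207]
(180, 235) [  2 160 163]
sa [653.4 157.7] [104.1  71. ] 64.2
sb [530.3  68.9] [105.4  70.9] 68.4
ca [702.3  26.7] [133.1  65.5] 68.5
cb [ 509.4 -430.2] [144.7  64.1] 61.5
b0 [ 659.8 -129.7] [146.6  81.1] 63.9
b1 [ 590.2 -316.5] [167.2  89.1] 68.8
p0 [ 513.6 -105. ] [119.1 118.1] -43.8
p1 [ 446.8 -271.1] [123.8 122.9] -84.1
ka [769.5 143.1] [68.5 67.1] 0.9
kb [541.4 207.2] [71.2 68.7] -89.2
```

View pics/c1.png

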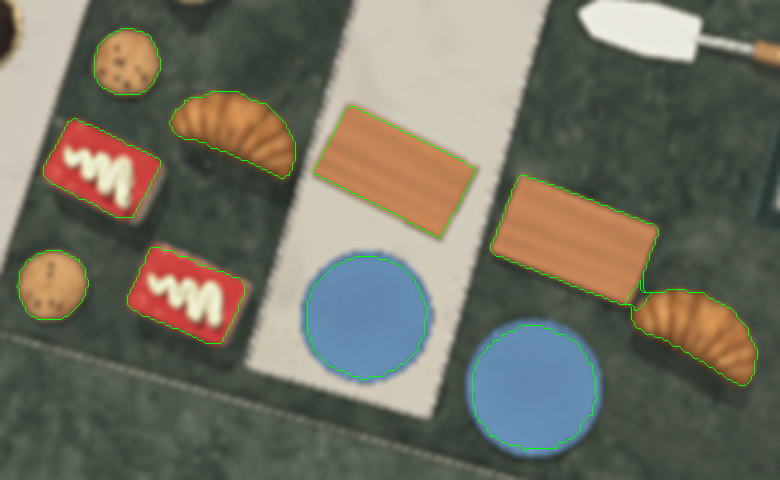

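The crop confirms the choice: two slices, two croissants, two wooden boards and two blue plates, with sizes that match the spec. I still need to tighten the plates and separate board_1 from croissant_b, then cross-check in the scene view.

```bash
cat >> h.py <<'E'
def go(x,y,z,a=None,half=None):
    """shift/turn to bring TCP to x,y,z with the object's long axis at a deg (tool x along it)"""
    s=arm.read_state(); M=R.from_quat(s["ee_rot"]).as_matrix(); w=0.
    if a is not None:
        cur=np.degrees(np.arctan2(M[1,0],M[0,0])); w=-((a-cur+90)%180-90)   # tool z down
        if half: w+=180*half
    M2=M@R.from_rotvec([0,0,np.radians(w)]).as_matrix()
    dn=M2@np.array([0,0,1]); 
    print("turn wz",np.round(w,1),"then tool shift mm",np.round(M2.T@(np.array([x,y,z])-s["position"]),1),"down",dn.round(3),"j6",s["joints"][5].round(2),"pos",s["position"].round(1),"F",s["contact_force"].round(1),"w",round(s["gripper_width"],1),"g",round(s["grasp_force"],1),"t",round(s["clock"],2))
E
python3 - <<'E'
from h import *
d=cam("top"); e=cam("scene")
B=((5,90,90),(20,255,255)); P=((98,70,50),(120,255,255)); C=((6,90,50),(24,255,255))
for n,b,c,r,z,cl in [("b0",B,(262,187),30,14,3),("b1",B,(319,209),29,14,3),("p0",P,(252,236),30,10,7),("p1",P,(307,259),30,10,7),("ca",C,(209,175),25,15,3),("cb",C,(363,243),23,15,3)]:
    print("top",n,*rect(cast(d,comps(d,*b,c,r,cl),z)))
for n,b,c,r,z,cl in [("b0",B,(276,190),30,14,3),("b1",B,(313,232),34,14,3),("p0",P,(235,215),32,10,7),("p1",P,(266,260),34,10,7),("ca",C,(243,160),25,20,3),("cb",C,(332,277),30,20,3)]:
    print("scene",n,*rect(cast(e,comps(e,*b,c,r,cl),z)))
go(653,158,150,64.2)
E
```

```text
top b0 [ 659.8 -129.7] [146.6  81.1] 63.9
top b1 [ 592.8 -309.9] [153.1  89.1] 68.8
top p0 [ 514.4 -104.1] [124.5 123.3] 45.8
top p1 [ 445.8 -270.9] [135.  132.9] 0.7
top ca [701.4  26.7] [135.9  67. ] 67.9
top cb [ 504.7 -436.9] [128.8  66.4] 61.2
scene b0 [ 656.3 -134.5] [155.4  84.3] 63.5
scene b1 [ 583.9 -324.9] [185.2  97.7] 64.2
scene p0 [ 513.7 -105.9] [127.8 126.9] -84.1
scene p1 [ 444.9 -272.1] [134.5 133.6] 37.9
scene ca [711.4  47.2] [190.6  73.5] 63.9
scene cb [ 509.  -428.3] [149.8  75. ] 53.1
turn wz -89.1 then tool shift mm [-198.1  529.5  106.1] down [-0.    -0.001 -1.   ] j6 -0.26 pos [262.6 566.9 255.8] F [-0.4 -0.5 -1. ] w 85.6 g 0.0 t 0.25
```

```bash
python3 - <<'E'
from h import *
d=cam("top")
k=np.array([(521,175),(658,230),(630,304),(491,251)])/3+130-.33
q=cast(d,k,14); print("b1 corners",q.round(),rect(q),q.mean(0))
im=d["image"].copy(); m=proj(d,np.c_[(q-q.mean(0))*1.03+q.mean(0),[14]*4]); cv2.fillPoly(im,[m.round().astype(np.int32)],(0,0,0)); d["image"]=im
c=comps(d,(6,90,60),(24,255,255),(362,242),28,3); print("cb",rect(cast(d,c,15)),c.min(0),c.max(0))
E
python3 -m pendant '[[0,0,0,0,0,8.26,0.0854],[0,0,0,0,0,8.26,0.0854],[0,0,0,0,0,8.26,0.0854],[0,0,0,0,0,8.26,0.0854],[0,0,0,0,0,8.26,0.0854],[0,0,0,0,0,8.26,0.0854],[0,0,0,0,0,8.26,0.0854],[0,0,0,0,0,8.26,0.0854],[0,0,0,0,0,8.26,0.0854],[0,0,0,0,0,8.26,0.0854],[0,0,0,0,0,8.26,0.0854]]'
python3 -c "
from h import *
go(653,158,130,64.2)"
```

```text
b1 corners [[ 657. -257.]
 [ 603. -393.]
 [ 529. -365.]
 [ 580. -227.]] (array([ 592.4, -310.8]), array([147. ,  82.2]), 69.3) [ 592.27419763 -310.72149881]
cb (array([ 507.5, -431.7]), array([142.9,  66.4]), 61.2) [338 226] [382 258]
clock: 1.4
position: [262.6, 567.0, 256.2]
ee_rot: [-0.529, 0.848, -0.0, -0.0]
contact_force: [-0.8, -0.5, 0.5]
gripper_width: 85.5
grasp_force: 0.0
turn wz -0.3 then tool shift mm [ 198.3 -529.5  126.2] down [-0. -0. -1.] j6 -1.85 pos [262.6 567.  256.2] F [-0.8 -0.5  0.5] w 85.5 g 0.0 t 1.4
```

```bash
python3 -m pendant '[[0.0165,-0.0441,0.0105,0,0,0,0.0854],[0.0165,-0.0441,0.0105,0,0,0,0.0854],[0.0165,-0.0441,0.0105,0,0,0,0.0854],[0.0165,-0.0441,0.0105,0,0,0,0.0854],[0.0165,-0.0441,0.0105,0,0,0,0.0854],[0.0165,-0.0441,0.0105,0,0,0,0.0854],[0.0165,-0.0441,0.0105,0,0,0,0.0854],[0.0165,-0.0441,0.0105,0,0,0,0.0854],[0.0165,-0.0441,0.0105,0,0,0,0.0854],[0.0165,-0.0441,0.0105,0,0,0,0.0854],[0.0165,-0.0441,0.0105,0,0,0,0.0854],[0.0165,-0.0441,0.0105,0,0,0,0.0854]]' >/dev/null
python3 -c "
from h import *
go(653.4,157.7,24,64.2)"
```

```text
turn wz 0.1 then tool shift mm [  0.5   1.3 105.9] down [ 0.  0. -1.] j6 -0.92 pos [654.8 157.6 129.9] F [ 0.5 -0.2  1.3] w 85.5 g 0.0 t 2.6
```

```bash
python3 -m pendant '[[0.0005,0.0013,0.03,0,0,0,0.0854],[0,0,0.03,0,0,0,0.0854],[0,0,0.02,0,0,0,0.0854],[0,0,0.015,0,0,0,0.0854],[0,0,0.011,0,0,0,0.0854],[0,0,0,0,0,0,0.0854]]'
python3 - <<'E'
from h import *
a=cam("top")["image"][120:280,110:290]; b=cam("scene")["image"][110:230,140:300]
a=cv2.resize(a,(450,400)); b=cv2.resize(b,(350,262)); o=np.zeros((400,800,3),np.uint8); o[:,:450]=a; o[:262,450:]=b
cv2.imwrite("pics/g1.png",o[:,:,::-1])
E
```

```text
clock: 3.2
position: [651.4, 159.1, 22.9]
ee_rot: [-0.532, 0.847, 0.0, -0.001]
contact_force: [-0.8, -0.6, -0.0]
gripper_width: 85.3
grasp_force: 0.0
```

View pics/g1.png

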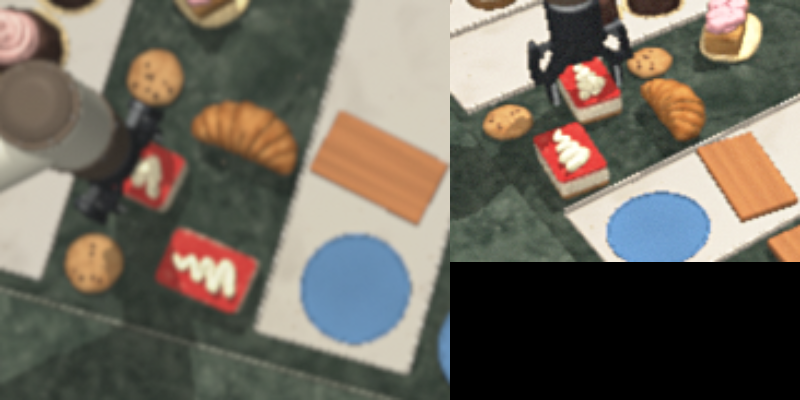

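The fingers straddle slice_a and are clear of both cookies. I close and lift.

```bash
python3 -m pendant '[[0,0,0,0,0,0,0.05],[0,0,0,0,0,0,0.05],[0,0,0,0,0,0,0.05],[0,0,0,0,0,0,0.05],[0,0,0,0,0,0,0.05],[0,0,0,0,0,0,0.05]]'
python3 -m pendant '[[0,0,-0.01,0,0,0,0.05],[0,0,-0.02,0,0,0,0.05],[0,0,-0.03,0,0,0,0.05],[0,0,-0.03,0,0,0,0.05],[0,0,0,0,0,0,0.05]]'
python3 -c "
from h import *
go(514.2,-104.5,112,64.2)"
```

```text
clock: 3.9
position: [653.2, 159.8, 26.2]
ee_rot: [-0.532, 0.847, -0.0, 0.002]
contact_force: [-0.5, 0.3, 6.3]
gripper_width: 67.5
grasp_force: 69.2
clock: 4.4
position: [654.6, 160.0, 119.8]
ee_rot: [-0.532, 0.846, -0.001, 0.005]
contact_force: [0.7, -0.2, -0.4]
gripper_width: 67.1
grasp_force: 68.7
turn wz 0.1 then tool shift mm [299.3  11.3   5.7] down [ 0.009  0.003 -1.   ] j6 -0.93 pos [654.6 160.  119.8] F [ 0.7 -0.2 -0.4] w 67.1 g 68.7 t 4.4
```

```bash
python3 -m pendant '[[0.02,0.0014,0.0007,0,0,0,0.05],[0.037,0.0014,0.0007,0,0,0,0.05],[0.043,0.0014,0.0007,0,0,0,0.05],[0.043,0.0014,0.0007,0,0,0,0.05],[0.043,0.0014,0.0007,0,0,0,0.05],[0.043,0.0014,0.0007,0,0,0,0.05],[0.037,0.0014,0.0007,0,0,0,0.05],[0.03,0.0014,0.0007,0,0,0,0.05],[0,0,0,0,0,0,0.05]]' >/dev/null
python3 -c "
from h import *
go(514,-102.4,37,64.2)"
```

```text
turn wz -0.2 then tool shift mm [-4.2 -2.4 71. ] down [-0.004  0.    -1.   ] j6 -0.56 pos [ 510.3 -105.1  108. ] F [-0.4  0.1 -1.8] w 67.1 g 68.6 t 5.3
```

```bash
python3 -m pendant '[[-0.004,-0.002,0.02,0,0,0,0.05],[0,0,0.025,0,0,0,0.05],[0,0,0.01,0,0,0,0.05],[0,0,0.004,0,0,0,0.05],[0,0,0,0,0,0,0.05],[0,0,0,0,0,0,0.05]]' >/dev/null
python3 -c "
from h import *
go(514,-102.4,37,64.2)"
```

```text
turn wz 0.1 then tool shift mm [ 4.1  2.3 13.4] down [ 0.001 -0.    -1.   ] j6 -0.57 pos [517.9 -99.7  50.4] F [-0.1  0.8  0.2] w 67.1 g 68.6 t 5.9
```

```bash
python3 -m pendant '[[0.004,0.002,0.005,0,0,0,0.05],[0,0,0.005,0,0,0,0.05],[0,0,0.002,0,0,0,0.05],[0,0,0,0,0,0,0.05],[0,0,0,0,0,0,0.05]]' >/dev/null
python3 -c "
from h import *
go(514,-102.4,37,64.2)"
```

```text
turn wz 0.1 then tool shift mm [-0.3 -0.1  0.7] down [ 0. -0. -1.] j6 -0.56 pos [ 513.7 -102.6   37.7] F [ 0.8  0.2 -0.3] w 66.8 g 68.6 t 6.4
```

```bash
python3 -m pendant '[[0,0,0.001,0,0,0,0.05],[0,0,0,0,0,0,0.05],[0,0,0,0,0,0,0.0854],[0,0,0,0,0,0,0.0854],[0,0,0,0,0,0,0.0854],[0,0,0,0,0,0,0.0854]]'
python3 -m pendant '[[0,0,-0.01,0,0,0,0.0854],[0,0,-0.03,0,0,0,0.0854],[0,0,-0.04,0,0,0,0.0854],[0,0,0,0,0,0,0.0854],[0,0,0,0,0,0,0.0854]]'
python3 -c "
from h import *
go(530.3,68.9,116,68.4)"
```

```text
clock: 7.0
position: [513.7, -102.6, 36.8]
ee_rot: [-0.532, 0.847, -0.0, 0.0]
contact_force: [-0.1, 0.5, 0.4]
gripper_width: 85.3
grasp_force: 0.0
clock: 7.5
position: [514.2, -102.5, 118.4]
ee_rot: [-0.532, 0.847, -0.001, 0.002]
contact_force: [-0.5, 0.4, -0.4]
gripper_width: 85.2
grasp_force: 0.0
turn wz -4.1 then tool shift mm [-165.3   48.1    2.5] down [ 0.003  0.001 -1.   ] j6 -0.56 pos [ 514.2 -102.5  118.4] F [-0.5  0.4 -0.4] w 85.2 g 0.0 t 7.5
```

```bash
python3 -m pendant '[[0,0,0,0,0,-4.1,0.0854],[-0.025,0.007,0,0,0,0,0.0854],[-0.035,0.01,0,0,0,0,0.0854],[-0.04,0.012,0,0,0,0,0.0854],[-0.035,0.01,0,0,0,0,0.0854],[-0.02,0.006,0,0,0,0,0.0854],[-0.01,0.003,0,0,0,0,0.0854],[0,0,0,0,0,0,0.0854],[0,0,0,0,0,0,0.0854],[0,0,0,0,0,0,0.0854]]' >/dev/null
python3 - <<'E'
from h import *
go(530.3,68.9,28,68.4)
d=cam("top"); c=comps(d,(170,120,60),(6,255,255),(252,236),28,9); print(rect(cast(d,c,44)))
big=cv2.resize(d["image"][130:290,170:350],None,fx=3,fy=3); cv2.imwrite("pics/p1.png",big[:,:,::-1])
E
```

```text
turn wz -0.1 then tool shift mm [-1.9 -0.3 88.4] down [-0.001 -0.    -1.   ] j6 -0.81 pos [529.4  67.3 116.4] F [-0.6 -0.3  0.3] w 85.4 g 0.0 t 8.5
(array([ 511.1, -103.7]), array([100.9,  64.4]), 64.3)
```

View pics/p1.png

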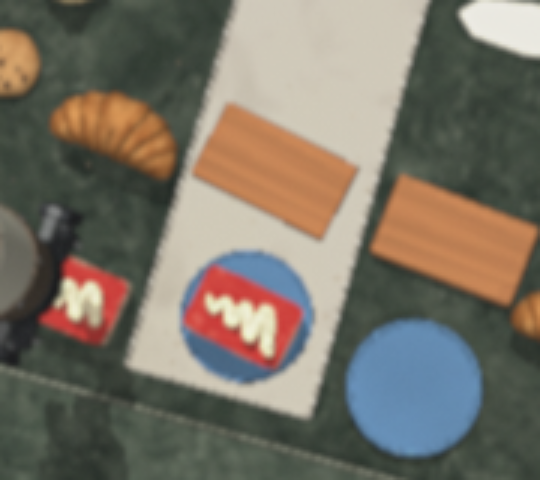

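Slice_a sits flat on plate_0, centred to about 3 mm (crop px ~(245,318)). Next is slice_b.

```bash
python3 -m pendant '[[-0.002,0,0.03,0,0,0,0.0854],[0,0,0.03,0,0,0,0.0854],[0,0,0.018,0,0,0,0.0854],[0,0,0.01,0,0,0,0.0854],[0,0,0,0,0,0,0.0854],[0,0,0,0,0,0,0.0854],[0,0,0,0,0,0,0.05],[0,0,0,0,0,0,0.05],[0,0,0,0,0,0,0.05],[0,0,0,0,0,0,0.05],[0,0,0,0,0,0,0.05],[0,0,0,0,0,0,0.05]]'
python3 -m pendant '[[0,0,-0.01,0,0,0,0.05],[0,0,-0.03,0,0,0,0.05],[0,0,-0.04,0,0,0,0.05],[0,0,-0.01,0,0,0,0.05],[0,0,0,0,0,0,0.05],[0,0,0,0,0,0,0.05]]'
python3 -c "
from h import *
go(446,-271,118,68.4)"
```

```text
clock: 9.75
position: [531.6, 70.7, 30.3]
ee_rot: [-0.562, 0.827, -0.0, 0.001]
contact_force: [-1.1, 1.0, 6.3]
gripper_width: 66.9
grasp_force: 68.5
clock: 10.35
position: [529.5, 70.1, 118.0]
ee_rot: [-0.562, 0.827, 0.0, -0.001]
contact_force: [0.4, -0.5, -1.4]
gripper_width: 66.8
grasp_force: 67.9
turn wz -0.1 then tool shift mm [ 3.479e+02 -4.790e+01  1.000e-01] down [-0.002 -0.    -1.   ] j6 -0.81 pos [529.5  70.1 118. ] F [ 0.4 -0.5 -1.4] w 66.8 g 67.9 t 10.35
```

```bash
python3 -m pendant '[[0.02,-0.003,0,0,0,0,0.05],[0.037,-0.005,0,0,0,0,0.05],[0.045,-0.006,0,0,0,0,0.05],[0.045,-0.006,0,0,0,0,0.05],[0.045,-0.006,0,0,0,0,0.05],[0.045,-0.006,0,0,0,0,0.05],[0.045,-0.006,0,0,0,0,0.05],[0.037,-0.005,0,0,0,0,0.05],[0.02,-0.003,0,0,0,0,0.05],[0.007,-0.001,0.02,0,0,0,0.05],[0,0,0.02,0,0,0,0.05],[0,0,0.02,0,0,0,0.05]]' >/dev/null
python3 -m pendant '[[0,0,0,0,0,0,0.05],[0,0,0,0,0,0,0.05]]' >/dev/null
python3 -c "
from h import *
go(446.4,-269.6,40.8,68.4)"
```

```text
turn wz -0.0 then tool shift mm [ 0.9 -0.8 16.8] down [-0.003  0.001 -1.   ] j6 -0.15 pos [ 446.  -268.5   57.6] F [ 0.5  0.8 -0.8] w 66.8 g 67.7 t 11.75
```

```bash
python3 -m pendant '[[0.001,-0.001,0.008,0,0,0,0.05],[0,0,0.006,0,0,0,0.05],[0,0,0.002,0,0,0,0.05],[0,0,0,0,0,0,0.05],[0,0,0,0,0,0,0.05],[0,0,0,0,0,0,0.05]]' 
python3 -c "
from h import *
go(446.4,-269.6,40.8,68.4)"
```

```text
clock: 12.35
position: [447.5, -270.0, 43.0]
ee_rot: [-0.562, 0.827, -0.0, 0.0]
contact_force: [-0.9, 0.6, -1.4]
gripper_width: 66.8
grasp_force: 67.7
turn wz -0.0 then tool shift mm [0.1 1.2 2.2] down [ 0.001 -0.    -1.   ] j6 -0.15 pos [ 447.5 -270.    43. ] F [-0.9  0.6 -1.4] w 66.8 g 67.7 t 12.35
```

```bash
python3 -m pendant '[[0,0.001,0.001,0,0,0,0.05],[0,0,0.001,0,0,0,0.05],[0,0,0.0005,0,0,0,0.05],[0,0,0,0,0,0,0.05],[0,0,0,0,0,0,0.0854],[0,0,0,0,0,0,0.0854],[0,0,0,0,0,0,0.0854],[0,0,0,0,0,0,0.0854]]'
python3 -m pendant '[[0,0,-0.01,0,0,0,0.0854],[0,0,-0.03,0,0,0,0.0854],[0,0,-0.04,0,0,0,0.0854],[0,0,0,0,0,0,0.0854],[0,0,0,0,0,0,0.0854],[0,0,0,0,0,0,0.0854]]'
python3 -c "
from h import *
go(506.5,-433,115,61.2)"
```

```text
clock: 13.15
position: [446.5, -269.6, 40.2]
ee_rot: [-0.562, 0.827, -0.0, 0.0]
contact_force: [0.5, -0.2, 1.5]
gripper_width: 85.3
grasp_force: 0.0
clock: 13.75
position: [445.7, -269.3, 119.8]
ee_rot: [-0.562, 0.827, 0.001, -0.0]
contact_force: [0.4, 0.1, -0.1]
gripper_width: 85.4
grasp_force: 0.0
turn wz 7.2 then tool shift mm [ 114.2 -132.1    4.7] down [-0.001  0.001 -1.   ] j6 -0.15 pos [ 445.7 -269.3  119.8] F [ 0.4  0.1 -0.1] w 85.4 g 0.0 t 13.75
```

```bash
python3 -m pendant '[[0,0,0,0,0,7.2,0.0854],[0.016,-0.018,0,0,0,0,0.0854],[0.026,-0.03,0,0,0,0,0.0854],[0.028,-0.033,0,0,0,0,0.0854],[0.024,-0.028,0,0,0,0,0.0854],[0.014,-0.016,0,0,0,0,0.0854],[0.006,-0.007,0,0,0,0,0.0854],[0,0,0,0,0,0,0.0854],[0,0,0,0,0,0,0.0854],[0,0,0,0,0,0,0.0854]]' >/dev/null
python3 -c "
from h import *
go(506.5,-433,28,61.2)"
```

```text
turn wz 0.0 then tool shift mm [ 1.1 -0.4 92.2] down [-0.001  0.001 -1.   ] j6 -0.04 pos [ 506.8 -431.9  120.2] F [0.  0.6 0.6] w 85.7 g 0.0 t 14.75
```

```bash
python3 -m pendant '[[0.001,0,0.03,0,0,0,0.0854],[0,0,0.02,0,0,0,0.0854],[0,0,0.015,0,0,0,0.0854],[0,0,0.01,0,0,0,0.0854],[0,0,0.01,0,0,0,0.0854],[0,0,0.007,0,0,0,0.0854],[0,0,0,0,0,0,0.0854],[0,0,0,0,0,0,0.0854]]'
python3 - <<'E'
from h import *
a=cam("top")["image"][180:300,260:420]; b=cam("scene")["image"][200:340,220:400]
o=np.zeros((300,800,3),np.uint8); o[:,:400]=cv2.resize(a,(400,300)); o[:,400:786]=cv2.resize(b,(386,300))
cv2.imwrite("pics/g2.png",o[:,:,::-1])
E
```

```text
clock: 15.55
position: [506.9, -434.2, 28.6]
ee_rot: [-0.509, 0.861, -0.0, 0.0]
contact_force: [1.5, 0.6, 0.5]
gripper_width: 85.9
grasp_force: 0.0
```

View pics/g2.png

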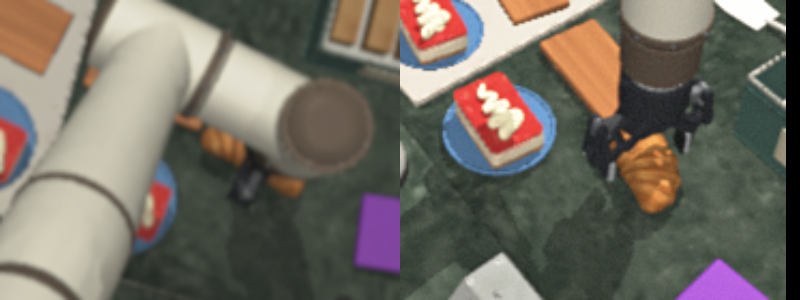

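The fingers straddle the middle of croissant_b and slice_b sits flat on plate_1. I close and lift.

```bash
python3 -m pendant '[[0,0,0,0,0,0,0.04],[0,0,0,0,0,0,0.04],[0,0,0,0,0,0,0.04],[0,0,0,0,0,0,0.04],[0,0,0,0,0,0,0.04],[0,0,0,0,0,0,0.04],[0,0,0,0,0,0,0.04]]'
python3 -m pendant '[[0,0,-0.01,0,0,0,0.04],[0,0,-0.03,0,0,0,0.04],[0,0,-0.04,0,0,0,0.04],[0,0,-0.01,0,0,0,0.04],[0,0,0,0,0,0,0.04],[0,0,0,0,0,0,0.04]]'
python3 -c "
from h import *
go(592.3,-310.7,118,69)"
```

```text
clock: 16.35
position: [507.3, -434.4, 29.3]
ee_rot: [-0.509, 0.861, -0.001, 0.0]
contact_force: [0.2, 0.5, 5.1]
gripper_width: 62.7
grasp_force: 65.9
clock: 16.95
position: [505.7, -433.3, 117.0]
ee_rot: [-0.509, 0.861, 0.001, -0.0]
contact_force: [1.1, -0.4, -1.4]
gripper_width: 62.7
grasp_force: 65.6
turn wz -7.9 then tool shift mm [-145.5  -36.9   -0.9] down [-0.002  0.002 -1.   ] j6 -0.04 pos [ 505.7 -433.3  117. ] F [ 1.1 -0.4 -1.4] w 62.7 g 65.6 t 16.95
```

```bash
python3 -m pendant '[[0,0,0,0,0,-7.9,0.04],[-0.02,-0.005,0,0,0,0,0.04],[-0.03,-0.008,0,0,0,0,0.04],[-0.035,-0.009,0,0,0,0,0.04],[-0.03,-0.008,0,0,0,0,0.04],[-0.02,-0.005,0,0,0,0,0.04],[-0.01,-0.002,0.02,0,0,0,0.04],[0,0,0.02,0,0,0,0.04],[0,0,0.012,0,0,0,0.04],[0,0,0,0,0,0,0.04],[0,0,0,0,0,0,0.04],[0,0,0,0,0,0,0.04]]' >/dev/null
python3 - <<'E'
from h import *
go(592.3,-310.7,44,69)
o=cv2.resize(cam("scene")["image"][170:310,230:410],None,fx=4,fy=4); cv2.imwrite("pics/h2.png",o[:,:,::-1])
E
```

```text
turn wz 0.1 then tool shift mm [-1.2  1.7 23.2] down [ 0.002 -0.001 -1.   ] j6 -0.12 pos [ 593.4 -312.4   67.2] F [-0.2  0.5 -0.4] w 62.8 g 65.5 t 18.15
```

View pics/h2.png

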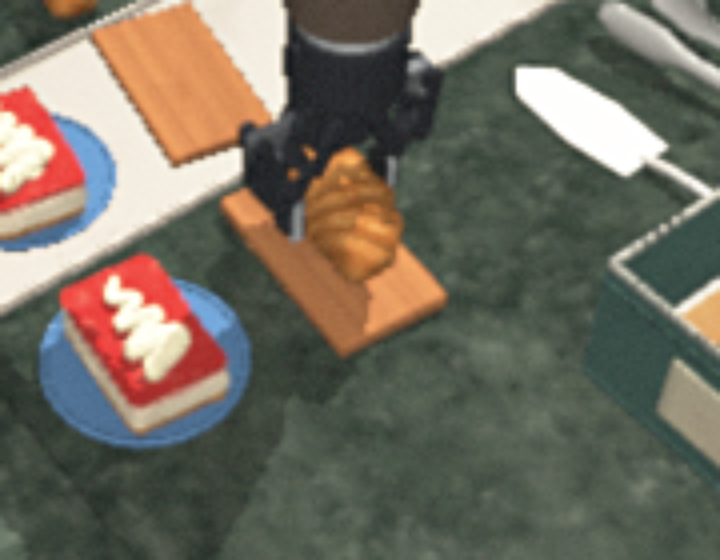

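Croissant_b is held level above board_1 and aligned with it. I lower it.

```bash
python3 -m pendant '[[-0.001,0.0015,0.01,0,0,0,0.04],[0,0,0.008,0,0,0,0.04],[0,0,0.004,0,0,0,0.04],[0,0,0.0015,0,0,0,0.04],[0,0,0,0,0,0,0.04],[0,0,0,0,0,0,0.04],[0,0,0,0,0,0,0.04]]'
```

```text
clock: 18.9
position: [591.4, -310.1, 43.3]
ee_rot: [-0.567, 0.824, 0.0, -0.001]
contact_force: [-1.9, 1.0, 5.6]
gripper_width: 62.8
grasp_force: 66.1
```

```bash
python3 -m pendant '[[0,0,0,0,0,0,0.0854],[0,0,0,0,0,0,0.0854],[0,0,0,0,0,0,0.0854],[0,0,0,0,0,0,0.0854],[0,0,-0.01,0,0,0,0.0854],[0,0,-0.03,0,0,0,0.0854],[0,0,-0.04,0,0,0,0.0854],[0,0,0,0,0,0,0.0854],[0,0,0,0,0,0,0.0854],[0,0,0,0,0,0,0.0854]]'
python3 -c "
from h import *
go(701.5,26.7,122,68)"
```

```text
clock: 19.9
position: [591.3, -310.0, 122.2]
ee_rot: [-0.567, 0.824, 0.001, -0.0]
contact_force: [-0.1, 0.6, -0.6]
gripper_width: 85.2
grasp_force: 0.0
turn wz 1.1 then tool shift mm [-3.535e+02  2.390e+01  3.000e-01] down [-0.001  0.001 -1.   ] j6 -0.12 pos [ 591.3 -310.   122.2] F [-0.1  0.6 -0.6] w 85.2 g 0.0 t 19.9
```

```bash
python3 -m pendant '[[-0.02,0.001,0,0,0,1.1,0.0854],[-0.037,0.003,0,0,0,0,0.0854],[-0.045,0.003,0,0,0,0,0.0854],[-0.045,0.003,0,0,0,0,0.0854],[-0.045,0.003,0,0,0,0,0.0854],[-0.045,0.003,0,0,0,0,0.0854],[-0.045,0.003,0,0,0,0,0.0854],[-0.037,0.003,0,0,0,0,0.0854],[-0.024,0.001,0,0,0,0,0.0854],[-0.01,0.001,0,0,0,0,0.0854],[0,0,0,0,0,0,0.0854],[0,0,0,0,0,0,0.0854]]' >/dev/null
python3 - <<'E'
from h import *
go(701.5,26.7,28,68)
d=cam("top"); o=cv2.resize(d["image"][130:290,220:400],None,fx=4,fy=4)[:600]; cv2.imwrite("pics/p2.png",o[:,:,::-1])
c=comps(d,(170,120,60),(6,255,255),(307,259),28,9); print("slice b",rect(cast(d,c,44)))
E
```

```text
turn wz -0.1 then tool shift mm [-2.   0.2 94.2] down [-0.001 -0.    -1.   ] j6 -0.65 pos [701.   24.8 122.2] F [ 0.5 -0.8  1. ] w 85.3 g 0.0 t 21.1
slice b (array([ 443.8, -271. ]), array([101.3,  65.2]), 68.2)
```

View pics/p2.png

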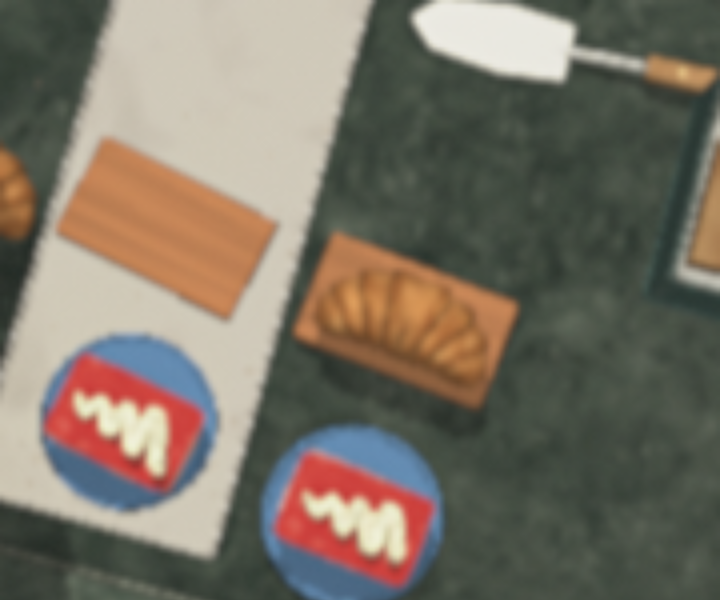

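Croissant_b lies along board_1, with its centre about 4 mm off at crop (402,325) against (407,320). Slice_b is within about 3 mm of plate_1's centre. Next is croissant_a.

```bash
python3 -m pendant '[[-0.002,0,0.03,0,0,0,0.0854],[0,0,0.025,0,0,0,0.0854],[0,0,0.015,0,0,0,0.0854],[0,0,0.012,0,0,0,0.0854],[0,0,0.008,0,0,0,0.0854],[0,0,0.004,0,0,0,0.0854],[0,0,0,0,0,0,0.0854],[0,0,0,0,0,0,0.0854]]'
python3 -m pendant '[[0,0,0,0,0,0,0.04],[0,0,0,0,0,0,0.04],[0,0,0,0,0,0,0.04],[0,0,0,0,0,0,0.04],[0,0,0,0,0,0,0.04],[0,0,0,0,0,0,0.04],[0,0,0,0,0,0,0.04]]'
python3 -m pendant '[[0,0,-0.01,0,0,0,0.04],[0,0,-0.03,0,0,0,0.04],[0,0,-0.04,0,0,0,0.04],[0,0,-0.01,0,0,0,0.04],[0,0,0,0,0,0,0.04],[0,0,0,0,0,0,0.04]]'
python3 -c "
from h import *
go(659.8,-129.7,118,63.9)"
```

```text
clock: 21.95
position: [703.0, 28.1, 29.6]
ee_rot: [-0.559, 0.829, -0.0, 0.001]
contact_force: [-0.6, -0.1, -0.2]
gripper_width: 85.0
grasp_force: 0.0
clock: 22.65
position: [703.3, 28.3, 30.1]
ee_rot: [-0.559, 0.829, -0.001, 0.001]
contact_force: [-0.0, 0.6, 5.4]
gripper_width: 62.3
grasp_force: 65.9
clock: 23.25
position: [701.3, 27.9, 117.4]
ee_rot: [-0.559, 0.829, 0.001, -0.001]
contact_force: [0.2, 0.0, -1.7]
gripper_width: 62.4
grasp_force: 65.7
turn wz 4.0 then tool shift mm [159.8 -32.1  -0.6] down [-0.003  0.    -1.   ] j6 -0.65 pos [701.3  27.9 117.4] F [ 0.2  0.  -1.7] w 62.4 g 65.7 t 23.25
```

```bash
python3 -m pendant '[[0,0,0,0,0,4,0.04],[0.02,-0.004,0,0,0,0,0.04],[0.03,-0.006,0,0,0,0,0.04],[0.035,-0.007,0,0,0,0,0.04],[0.035,-0.007,0,0,0,0,0.04],[0.025,-0.005,0,0,0,0,0.04],[0.015,-0.003,0.02,0,0,0,0.04],[0,0,0.02,0,0,0,0.04],[0,0,0.012,0,0,0,0.04],[0,0,0,0,0,0,0.04],[0,0,0,0,0,0,0.04],[0,0,0,0,0,0,0.04]]' >/dev/null
python3 -c "
from h import *
go(659.8,-129.7,44,63.9)"
```

```text
turn wz 0.1 then tool shift mm [ 1.   1.7 23.6] down [ 0.002 -0.    -1.   ] j6 -0.5 pos [ 661.7 -129.5   67.6] F [-0.4  0.4  0. ] w 62.7 g 65.6 t 24.45
```

```bash
python3 -m pendant '[[0.001,0.0015,0.01,0,0,0,0.04],[0,0,0.008,0,0,0,0.04],[0,0,0.004,0,0,0,0.04],[0,0,0.0015,0,0,0,0.04],[0,0,0,0,0,0,0.04],[0,0,0,0,0,0,0.04],[0,0,0,0,0,0,0.04]]'
```

```text
clock: 25.15
position: [658.9, -130.1, 44.1]
ee_rot: [-0.53, 0.848, 0.0, -0.0]
contact_force: [-3.0, 1.1, 5.1]
gripper_width: 62.6
grasp_force: 66.2
```

Contact at 5 N at the expected height. I release, lift, then retreat clear of the items.

```bash
python3 -m pendant '[[0,0,0,0,0,0,0.0854],[0,0,0,0,0,0,0.0854],[0,0,0,0,0,0,0.0854],[0,0,0,0,0,0,0.0854],[0,0,-0.01,0,0,0,0.0854],[0,0,-0.03,0,0,0,0.0854],[0,0,-0.04,0,0,0,0.0854],[0,0,-0.04,0,0,0,0.0854],[0,0,-0.03,0,0,0,0.0854],[0,0,0,0,0,0,0.0854]]'
python3 -m pendant '[[-0.03,0,0,0,0,0,0.0854],[-0.045,0,0,0,0,0,0.0854],[-0.045,0,0,0,0,0,0.0854],[-0.045,0,0,0,0,0,0.0854],[-0.045,0,0,0,0,0,0.0854],[-0.045,0,0,0,0,0,0.0854],[-0.03,0,0,0,0,0,0.0854],[0,0,0,0,0,0,0.0854],[0,0,0,0,0,0,0.0854],[0,0,0,0,0,0,0.0854]]'
python3 - <<'E'
from h import *
d=cam("top"); e=cam("scene")
o=np.zeros((600,800,3),np.uint8); o[:342,:]=cv2.resize(d["image"][135:290,30:390],(800,342)); o[342:600,:430]=cv2.resize(e["image"][130:310,130:430],(430,258)); cv2.imwrite("pics/f.png",o[:,:,::-1])
for n,lo,hi,c,r,z in [("sa",(170,120,60),(6,255,255),(252,236),28,44),("sb",(170,120,60),(6,255,255),(307,259),28,44),("ka",(8,70,90),(24,255,255),(172,150),14,8),("kb",(8,70,90),(24,255,255),(147,224),14,8)]:
    print(n,rect(cast(d,comps(d,lo,hi,c,r),z)))
cv2.imwrite("pics/f2.png",cv2.resize(d["image"][155:245,220:370],None,fx=5,fy=5,interpolation=cv2.INTER_CUBIC)[:,:,::-1])
E
```

```text
clock: 26.15
position: [662.0, -130.5, 200.5]
ee_rot: [-0.53, 0.848, -0.004, 0.005]
contact_force: [1.3, -0.7, -0.1]
gripper_width: 85.3
grasp_force: 0.0
clock: 27.15
position: [783.8, 125.0, 193.3]
ee_rot: [-0.529, 0.848, 0.0, -0.0]
contact_force: [-0.2, -0.7, 0.5]
gripper_width: 85.3
grasp_force: 0.0
sa (array([ 511.1, -103.7]), array([100.9,  64.4]), 64.3)
sb (array([ 443.7, -271.1]), array([101.1,  65.2]), 68.2)
ka (array([769.5, 143.1]), array([68.5, 67.1]), 0.9)
kb (array([541.4, 207.2]), array([71.2, 68.7]), -89.2)
```

View pics/f.png

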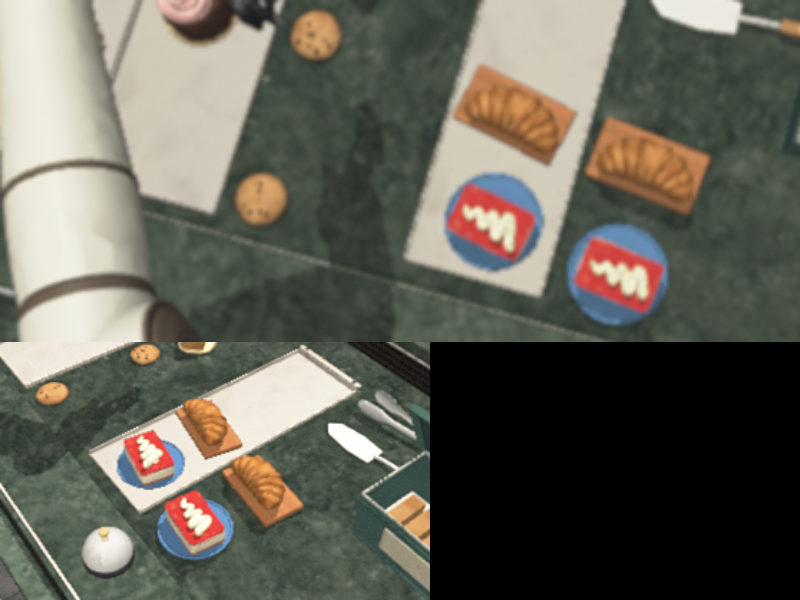

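View pics/f2.png

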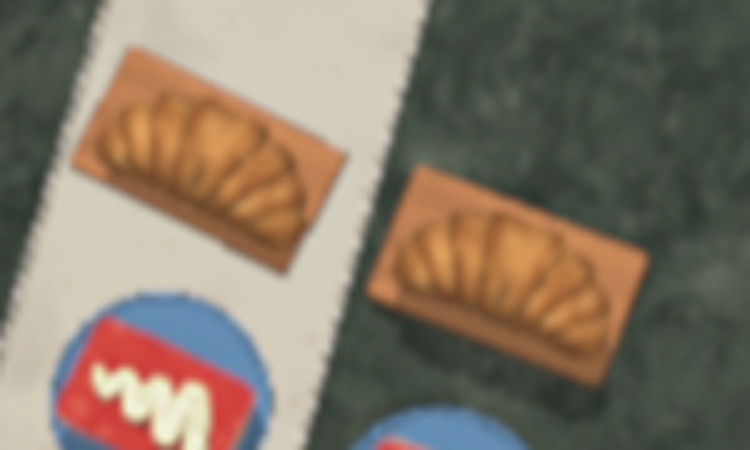

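All four items sit centred and flat, and the cookies have not moved. I hand the job in.

```bash
python3 -c "
from bench import arm
print(arm.job_done())"
```

```text
the job is handed in; nothing more can be done
None
```

I placed one croissant lengthwise on each wooden board and one strawberry slice upright on each blue plate, and handed the job in at about 27 s; by the last pictures the slices are about 3 mm and the croissants an estimated 4–7 mm off centre, and both cookies are unmoved, but the hand-in gave no verdict.

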